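# Close the storage box that holds the stapler

## Robot

A 7-joint arm with a two-finger parallel gripper is mounted at the origin on the work surface. World frame = base frame: x ahead of the robot, y to its left, z up, the work surface at z = 0. Lengths are in m, angles in degrees, forces in N, time in s.
With the tool pointing down it reaches from about 0.425 to 0.875 m from the base axis. Payload 4.7 kg.
Tool frame: the origin (TCP) lies between the finger pads; the fingertips stand env.finger_overhang ahead of it and the grasp point (between the pads) lies 5 mm behind it (env.finger_overhang is the distance from the TCP to the fingertips, in m); z points along the fingers, y is the line along which they close (so a half turn about z gives the same grasp; the last joint's range is limited). The gripper opens to 87 mm and grips with 3 to 60 N. Pads are 19 mm wide; open, the fingers measure 117 mm over their backs; the gripper's body (75 mm by 190 mm) begins 51 mm behind the grasp point.
Start: joints at [-72.989, 18.392, -4.016, 83.108, 1.295, 78.541, -3.26], TCP at [0.181, 0.624, 0.237] pointing down, gripper open.
Joint ranges: [-163.93, 163.93], [-17.29, 119.83], [-79.2, 71.16], [3.27, 140.29], [-89.18, 269.18], [5.43, 117.66], [-154.24, 154.24]. Speed limits (degrees/s): [147.25, 147.25, 180, 180, 180, 180, 180].

## Interface

Orientations are given as [roll, pitch, yaw] about the fixed x, y, z axes, in that order (R = Rz(yaw) Ry(pitch) Rx(roll)).
In Python, from cell import telemetry, eyes, env, models gives the robot as it stands. The module is installed in compiled form; this text tells all that it offers.
- The arm moves only by the tool drive_tool, never from a script. Its arguments are lists of equal length, an entry for each row: "angular": the turn, a rotation vector about the tool's x, y, z in rad, a list of three; "delta_pos": the shift along the tool's x, y, z in cm, a list of three; "gripper": the finger opening in cm, from 0 to 8.7. A call has 1 to 20 rows; each row shifts and turns the commanded pose from where the row before left it, along the tool's axes as they then stand; what a row does not reach is not made up. A row lasts 1/10 s, in which the tool goes at most 50 mm and 8.59 degrees, less where a joint would pass 70% of its speed; a pose out of reach is approached as far as the arm can. A call with a gripper value outside its range is refused whole. The fingers move at their own pace and stop on an object; "squeeze" is the grip in N (left out, the last holds). Time passes only in rows, so rows that do not move let the fingers close. It gives the time, the measured TCP pose, the force, the opening and the grip force at its end, in the units of the state.
- telemetry.get_obs(): the state, without advancing time (a new reading comes with each control period).
- eyes.read_camera(name): name is "scene" or "top" or "wrist"; returns a dict with "pixels" (480x640x3 uint8, red, green, blue), "mtx" (3x3 intrinsics, pixels), "origin" and "orientation" of the camera in the world. Camera axes: x right, y down, z forward; pixel columns grow to the right and rows downward; lengths in m; the calibration is good to about 2 mm. A picture is of the moment at which its call begins. There is no depth.
- env.sign_off(): hands the job in; it is judged then, once.
Trained networks look in a picture, given as the dict that the camera call returned (one of the last four; its "shot" number tells which), for a name from the list of things; names that differ only in an ending like _2 or _b are one class to them, and where a whole thing is asked for, a point or a joint stands for the part that bears it (a point fixed in the world has none). Each returns a list of dicts, best first, with "p" (0 to 1); they miss things now and then, are a little off and sometimes report something else, mostly with a low value. They report only what shows in the picture. A call takes as long as a camera call.
- models.search_frame(picture, target): "centre" ([column, row] in pixels, amid what is visible of it).
- models.cut_out(picture, target): "pixels" (480x640 bool, what is visible of it) and "centre" ([column, row] in pixels, amid what is visible of it).
The state is a dict: "time_s": time; "qpos": joint angles; "joint_velocities": joint speeds; "effort": joint torques, N m; "tool_pos": TCP position; "tool_rot": TCP orientation; "force": force on the tool from outside, world axes, zero at the start; "wrist_torque": the same for the moment, N m; "grip_width": finger opening in m; "grasp_force": force on a finger pad.
Only numpy, scipy, OpenCV 4.12 (cv2) and the standard library are available. Lean on these libraries where they do the work, as an engineer would, in place of code of your own. Each camera call takes 0.05 s, during which the arm holds its last target. There are 200 camera calls.

## Task

Two identical grey lidded storage boxes stand open on the desk: the stapler has been put away in one, a roll of tape lies in the other. Gently lower the lid of the box with the stapler until it is fully shut, without slamming it, and leave the other box standing open.

Things in the scene. Friction and masses are not known exactly. Their poses are not given: they have to be found in the camera images.
- stapler_box: Grey box fixed to the desk, open on top, holding a black stapler (130 x 36 x 43 mm, below the rim). 120 mm deep (x), 160 wide (y), 75 high, walls 5. Origin: centre of its underside, on the desk. +x points from its front to its hinge side; the hinge line runs along its y at x = +60 mm, z = 75 mm. The 50 mm behind the open lid are clear.
- stapler_box_lid (a joint): Angle of this box's lid: 0 shut flat on the rim, pi/2 upright, starts leaning back at 1.65-1.85. Grey plate 120 mm from hinge to front edge, 160 wide, 7 thick (lies on the rim, top at z = 82 mm when shut), with a 50 mm wide tab 15 mm beyond the middle of its front edge. Stiff hinge: it stays at any angle and does not fall; 1 to 4 N near the front edge moves it.
- tape_box: The other box, holding a clear roll of tape (84 mm across, 19 high): same look, size, origin and axes as the box with the stapler, also fixed to the desk.
- tape_box_lid (a joint): Angle of the other box's lid (rad), measured the same way: 0 shut, pi/2 upright. Starts open at 1.65 to 1.85 and is to stay open.

How it is judged (in metres and radians):
At the end, for the whole second after the job is handed in: The lid of the box with the stapler is shut (within 0.08 rad, about 10 mm at its front edge) and at rest; the other box's lid still stands open (more than 1.4 rad) (value of joint stapler_box_lid below 0.08 rad and velocity of joint stapler_box_lid below 0.1 rad/s and value of joint tape_box_lid above 1.4 rad); the robot touches nothing.
It fails at once if the lid of the stapler's box is slammed (it turns shut faster than 4 rad/s) (velocity of joint stapler_box_lid below -4 rad/s).
It fails at once if the other box's lid is moved towards shut, below 1.4 rad (value of joint tape_box_lid below 1.4 rad).
It also fails if it takes over 32 s, if anything falls off the work surface, if the arm or the gripper's body presses on something with over 40 N, if the wrist force passes 120 N, or if a joint passes its speed limit or range.

## Working session

There is one attempt and no reset: what is moved stays moved. The work goes in short steps, Python scripts to look and compute and a tool call to move; the robot and the scene stay as the last step left them, time stands still between calls to the robot, and variables do not carry over. Pictures are saved under pics/ and viewed, at most 10 in all, crops included, and the job is handed in when it is done.

Besides the shell and the picture viewer there is one more tool, called as a command line: name --argument value ..., lists and objects as JSON in quotes. drive_tool: Moves the arm, as the interface text tells. Its arguments: {"type":"object","properties":{"angular":{"type":"array","items":{"type":"array","items":{"type":"number"}}},"delta_pos":{"type":"array","items":{"type":"array","items":{"type":"number"}}},"gripper":{"type":"array","items":{"type":"number"}},"squeeze":{"type":"number"}},"required":["angular","delta_pos","gripper"]}

```bash
mkdir -p pics; cat > h.py <<'E'
import numpy as np, cv2
from cell import telemetry, eyes, env, models
def ray(pic,uv):
    R=np.array(pic["orientation"],float)
    d=np.linalg.inv(pic["mtx"])@np.array([uv[0],uv[1],1.0])
    return np.array(pic["origin"]),R@d
def at_z(pic,uv,z):
    o,d=ray(pic,uv); return o+d*(z-o[2])/d[2]
def proj(pic,P):
    c=(np.atleast_2d(P)-np.array(pic["origin"]))@np.array(pic["orientation"])
    p=c@np.array(pic["mtx"]).T; return p[:,:2]/p[:,2:]
E
python3 - <<'E'
from h import *
s=telemetry.get_obs(); print({k:np.round(v,3).tolist() for k,v in s.items()}, env.finger_overhang)
for n in ("top","scene"):
    p=eyes.read_camera(n); cv2.imwrite(f"pics/{n}0.png",p["pixels"][:,:,::-1])
    print(n,p["mtx"],p["origin"],p["orientation"])
    for t in ("stapler_box","stapler_box_lid","tape_box"):
        for r in models.search_frame(p,t): print(t,r)
E
```

```text
{'time_s': 0.0, 'qpos': [-72.99, 18.438, -4.016, 83.175, 1.296, 78.541, -3.259], 'joint_velocities': [0.116, 0.015, -0.08, -0.098, 0.04, 0.101, -0.052], 'effort': [-0.0, -49.128, -0.404, -31.254, -0.064, 0.044, 0.0], 'tool_pos': [0.181, 0.624, 0.235], 'tool_rot': [-179.892, 0.007, 163.801], 'force': [-0.221, -0.016, -0.255], 'wrist_torque': [0.034, 0.014, 0.046], 'grasp_force': 0.0, 'grip_width': 0.087} 0.014
top [[583.27449068   0.         315.00065524]
 [  0.         583.27449068 234.30785948]
 [  0.           0.           1.        ]] [ 0.38302826 -0.00863205  1.20536387] [-1.73159770e+02 -1.38563449e-01 -9.01061099e+01]
stapler_box {'centre': [329.4, 219.9], 'p': 0.86}
stapler_box {'centre': [341.5, 202.1], 'p': 0.58}
stapler_box_lid {'centre': [160.4, 244.8], 'p': 0.6}
tape_box {'centre': [162.1, 245.6], 'p': 0.94}
scene [[551.65670853   0.         323.83131833]
 [  0.         551.65670853 232.76066902]
 [  0.           0.           1.        ]] [1.15614331 0.60037476 0.82797704] [-131.92356398   -0.92750385  134.44799905]
stapler_box {'centre': [312.2, 230.5], 'p': 0.97}
stapler_box_lid {'centre': [286.3, 206.1], 'p': 0.98}
tape_box {'centre': [443.1, 288.3], 'p': 0.65}
```

View pics/top0.png

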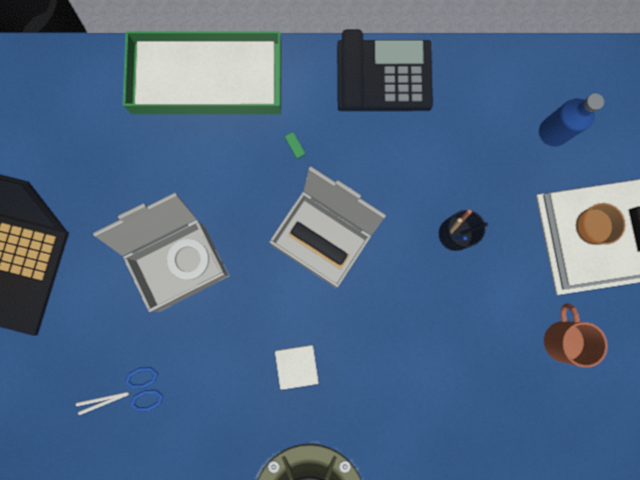

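View pics/scene0.png

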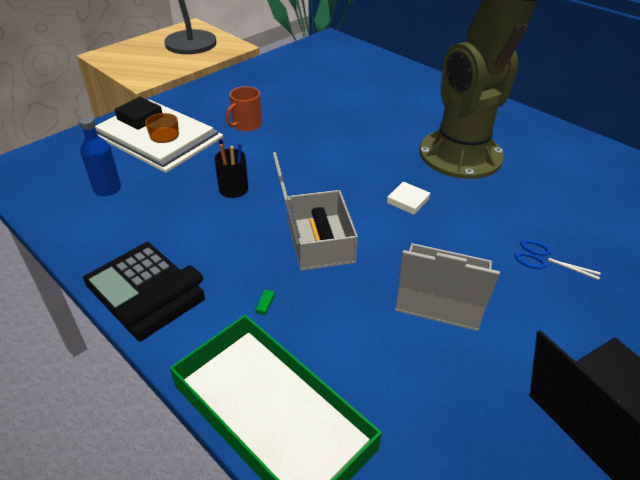

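```bash
cat >> h.py <<'E'
from scipy.spatial.transform import Rotation as Ro
from scipy.optimize import minimize, least_squares
def fixp(p):
    o=np.array(p["orientation"],float)
    if o.shape==(3,): p=dict(p); p["orientation"]=Ro.from_euler("xyz",o,degrees=True).as_matrix()
    return p
def pts(q):
    x,y,yaw,a=q
    bx=[[i*.06,j*.08,k] for i in(-1,1) for j in(-1,1) for k in(0,.075)]
    def lid(r,w): return [[.06-r0*np.cos(a)+t*np.sin(a),s*w,.075+r0*np.sin(a)+t*np.cos(a)] for r0 in r for s in(-1,1) for t in(0,.007)]
    R=Ro.from_euler("z",yaw).as_matrix(); T=np.array([x,y,0])
    return [np.array(g)@R.T+T for g in (bx,lid((0,.12),.08),lid((.1,.135),.025))]
def sil(p,q,sc=4):
    m=np.zeros((480*sc,640*sc),np.uint8)
    for g in pts(q):
        h=cv2.convexHull(((proj(p,g)+.5)*sc).astype(np.float32)).round().astype(np.int32)
        cv2.fillConvexPoly(m,h,255)
    return cv2.resize(m,(640,480),interpolation=cv2.INTER_AREA)/255.
E
python3 - <<'E'
from h import *
obs={"stapler_box":[],"tape_box":[]}
for n in ("top","scene"):
    p=eyes.read_camera(n); f=fixp(p)
    for t in obs:
        a=[(r["centre"],r["p"],int(r["pixels"].sum())) for r in models.cut_out(p,t)]
        print(n,t,a)
        # own mask: grey (low saturation), around the box
    hsv=cv2.cvtColor(p["pixels"],cv2.COLOR_RGB2HSV); g=((hsv[...,1]<60)&(hsv[...,2]>60)).astype(np.uint8)
    nl,lab,st,ce=cv2.connectedComponentsWithStats(g)
    for t,c in zip(obs,{"top":[(345,195),(160,225)],"scene":[(290,250),(445,290)]}[n]):
        l=lab[c[1],c[0]]; m=(lab==l).astype(np.uint8)
        cs,_=cv2.findContours(m,cv2.RETR_EXTERNAL,cv2.CHAIN_APPROX_NONE); m[:]=0
        cv2.drawContours(m,cs,-1,1,-1); print(n,t,l,st[l])
        obs[t].append((f,m.astype(float)))
for t,c,yaw in(("stapler_box",(325,235),-.6),("tape_box",(175,265),.45)):
    x,y,_=at_z(obs[t][0][0],c,.04)
    cost=lambda q:sum(np.abs(sil(f,q)-m).sum()/m.sum() for f,m in obs[t])
    q=np.array([x,y,yaw,1.75])
    for s in(1,.3,.1):
        r=minimize(cost,q,method="Nelder-Mead",options=dict(initial_simplex=np.vstack([q]+[q+s*d for d in np.diag([.03,.03,.2,.1])]),xatol=1e-4,fatol=1e-4)); q=r.x
    print(t,q.round(4),r.fun)
    print([np.round(g,3).tolist() for g in pts(q)[2:]])
E
```

```text
top stapler_box [([329.3, 224.5], 0.95, 6225)]
top tape_box [([159.2, 250.4], 0.71, 7713)]
top stapler_box 10 [ 270  167  116  121 6441]
top tape_box 12 [  93  193  136  119 8798]
scene stapler_box [([311.4, 231.9], 0.86, 4153)]
scene tape_box [([444.8, 286.3], 0.64, 6423)]
scene stapler_box 0 [     0      0    640    480 225844]
scene tape_box 83 [ 395  243  105   88 6364]
stapler_box [ 0.5112 -0.021  -0.5864  1.7359] 0.9932378633324263
[[[0.561, -0.084, 0.174], [0.567, -0.088, 0.172], [0.589, -0.043, 0.174], [0.594, -0.046, 0.172], [0.566, -0.087, 0.208], [0.572, -0.091, 0.207], [0.594, -0.046, 0.208], [0.599, -0.05, 0.207]]]
tape_box [0.4606 0.264  0.4671 1.8047] 0.05698181983954867
[[[0.546, 0.279, 0.172], [0.552, 0.282, 0.171], [0.524, 0.324, 0.172], [0.53, 0.327, 0.171], [0.553, 0.283, 0.206], [0.559, 0.286, 0.205], [0.531, 0.327, 0.206], [0.537, 0.33, 0.205]]]
```

```bash
python3 - <<'E'
from h import *
O=[]
for n,c in(("top",(345,195)),("scene",None)):
    p=eyes.read_camera(n); f=fixp(p)
    if c:
        hsv=cv2.cvtColor(p["pixels"],cv2.COLOR_RGB2HSV); g=((hsv[...,1]<60)&(hsv[...,2]>60)).astype(np.uint8)
        lab=cv2.connectedComponents(g)[1]; m=(lab==lab[c[1],c[0]]).astype(np.uint8)
        cs,_=cv2.findContours(m,cv2.RETR_EXTERNAL,cv2.CHAIN_APPROX_NONE); m[:]=0; cv2.drawContours(m,cs,-1,1,-1)
    else:
        m=models.cut_out(p,"stapler_box")[0]["pixels"].astype(np.uint8)
        for r in models.cut_out(p,"stapler_box_lid"): print(r["p"],r["pixels"].sum())
        m=cv2.morphologyEx(m,cv2.MORPH_CLOSE,np.ones((5,5),np.uint8))
        cs,_=cv2.findContours(m,cv2.RETR_EXTERNAL,cv2.CHAIN_APPROX_NONE); m[:]=0; cv2.drawContours(m,cs,-1,1,-1)
    O.append((f,m.astype(float),p))
q=np.array([.511,-.021,-.586,1.74])
cost=lambda q:sum(np.abs(sil(f,q)-m).sum()/m.sum() for f,m,_ in O)
for s in(1,.3,.1):
    r=minimize(cost,q,method="Nelder-Mead",options=dict(initial_simplex=np.vstack([q]+[q+s*d for d in np.diag([.03,.03,.2,.1])]),xatol=1e-4,fatol=1e-4)); q=r.x
print(q.round(4),r.fun)
ims=[]
for (f,m,p),(u,v) in zip(O,((228,130),(220,130))):
    im=p["pixels"][:,:,::-1].copy()
    im=cv2.resize(im[v:v+170,u:u+200],None,fx=2,fy=2)
    for g in pts(q):
        h=cv2.convexHull(((proj(f,g)-[u,v])*2).astype(np.float32)).astype(np.int32); cv2.polylines(im,[h],True,(0,0,255),1)
    ims.append(im)
cv2.imwrite("pics/fit.png",np.hstack(ims))
E
```

```text
0.55 306
[ 0.5129 -0.022  -0.5914  1.7287] 0.10342084041217725
```

View pics/fit.png

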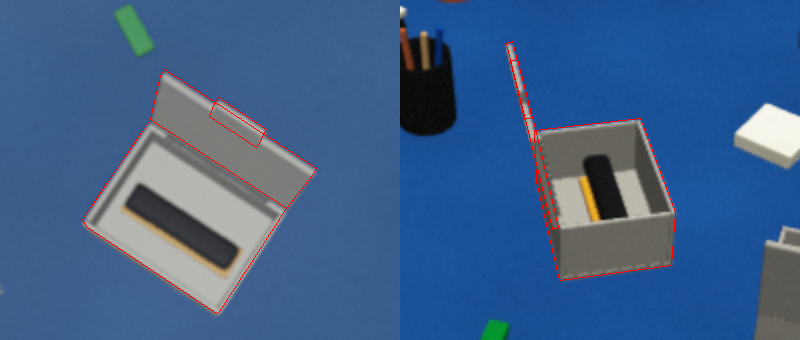

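The fit matches both views: the top view shows the stapler inside the box whose rim runs from (271,240) to (370,238). Its lid is at 1.73 rad. I'm moving above and behind that lid with the fingers closed.

drive_tool --angular '[[0,0,0.103],[0,0,0.103],[0,0,0.103],[0,0,0],[0,0,0],[0,0,0],[0,0,0],[0,0,0],[0,0,0],[0,0,0],[0,0,0],[0,0,0],[0,0,0],[0,0,0],[0,0,0],[0,0,0],[0,0,0],[0,0,0],[0,0,0],[0,0,0]]' --delta_pos '[[0,0,-2],[0,0,-2],[0,0,-2],[-4.5,-2.06,0],[-4.5,-2.06,0],[-4.5,-2.06,0],[-4.5,-2.06,0],[-4.5,-2.06,0],[-4.5,-2.06,0],[-4.5,-2.06,0],[-4.5,-2.06,0],[-4.5,-2.06,0],[-4.5,-2.06,0],[-4.5,-2.06,0],[-4.5,-2.06,0],[-4.5,-2.06,0],[-4.5,-2.06,0],[-4.5,-2.06,0],[-4.5,-2.06,0],[-4.5,-2.06,0]]' --gripper '[0,0,0,0,0,0,0,0,0,0,0,0,0,0,0,0,0,0,0,0]'

```text
time_s: 2.9
tool_pos: [0.6219, -0.0946, 0.297]
tool_rot: [179.9, 0.0, 146.1]
force: [1.1, 0.8, 0.8]
grip_width: 0.0005
grasp_force: 0.0
```

drive_tool --angular '[[0,0,0],[0,0,0],[0,0,0],[0,0,0],[0,0,0]]' --delta_pos '[[0,0,-0.0],[0,0,3],[0,0,3],[0,0,3],[0,0,2.4]]' --gripper '[0,0,0,0,0]'

```text
time_s: 3.4
tool_pos: [0.6203, -0.0923, 0.1808]
tool_rot: [-180.0, -0.1, 146.1]
force: [-0.7, 0.3, 0.3]
grip_width: 0.0004
grasp_force: 0.0
```

```bash
python3 - <<'E'
from h import *
s=telemetry.get_obs(); print(s["tool_pos"],s["force"],s["time_s"])
p=eyes.read_camera("scene"); cv2.imwrite("pics/s1.png",cv2.resize(p["pixels"][80:300,200:500,::-1],None,fx=2,fy=2))
def c(a,r=.1): return np.array([.06-r*np.cos(a)+.007*np.sin(a)+.0095,.089+r*np.sin(a)+.007*np.cos(a)])
P=np.array([c(a) for a in np.linspace(np.pi/2,0,19)]); print((P[0]*100).round(2)); print(((P[:-1]-P[1:])*100).round(2).tolist())
E
```

```text
[ 0.62026216 -0.09232701  0.18079184] [-0.66666345  0.33825887  0.31580677] 3.4
[ 7.65 18.9 ]
[[0.87, -0.02], [0.87, 0.05], [0.86, 0.13], [0.85, 0.2], [0.83, 0.28], [0.8, 0.35], [0.77, 0.42], [0.73, 0.48], [0.68, 0.54], [0.63, 0.6], [0.58, 0.65], [0.52, 0.7], [0.46, 0.75], [0.39, 0.78], [0.32, 0.81], [0.25, 0.84], [0.17, 0.86], [0.1, 0.87]]
```

View pics/s1.png

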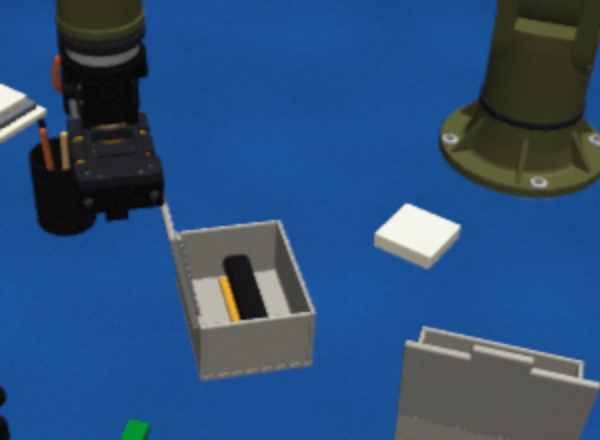

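The lid is still upright and untouched, with the gripper just behind it; its edge is near (165,205) in the crop. Now I'll push it along the arc.

drive_tool --angular '[[0,0,0],[0,0,0],[0,0,0],[0,0,0],[0,0,0],[0,0,0],[0,0,0],[0,0,0],[0,0,0],[0,0,0],[0,0,0],[0,0,0],[0,0,0],[0,0,0],[0,0,0]]' --delta_pos '[[0.6,0,-0.07],[0.6,0,-0.07],[0.6,0,-0.07],[0.6,0,-0.07],[0.6,0,-0.07],[0.6,0,-0.07],[0.6,0,-0.07],[0.6,0,-0.07],[0.6,0,0],[0.87,0,0],[0.87,0,0.05],[0.86,0,0.13],[0.85,0,0.2],[0.83,0,0.28],[0.8,0,0.35]]' --gripper '[0,0,0,0,0,0,0,0,0,0,0,0,0,0,0]'

```text
time_s: 4.95
tool_pos: [0.5332, -0.0344, 0.1777]
tool_rot: [-180.0, -0.0, 146.1]
force: [0.5, -1.2, -0.9]
grip_width: 0.0003
grasp_force: 0.8
```

```bash
python3 - <<'E'
from h import *
s=telemetry.get_obs(); print(s["tool_pos"],s["force"],s["time_s"])
p=eyes.read_camera("scene"); cv2.imwrite("pics/s2.png",cv2.resize(p["pixels"][80:300,200:500,::-1],None,fx=2,fy=2))
E
```

```text
[ 0.53324691 -0.03439579  0.1776971 ] [ 0.50283689 -1.2298683  -0.88885196] 4.95
```

View pics/s2.png

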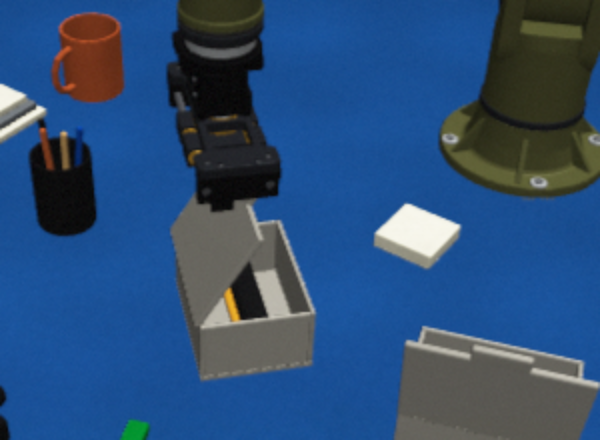

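The lid is about halfway closed, with the fingers on its outer face at (225,205). I'll continue the arc.

drive_tool --angular '[[0,0,0],[0,0,0],[0,0,0],[0,0,0],[0,0,0],[0,0,0],[0,0,0],[0,0,0],[0,0,0],[0,0,0],[0,0,0],[0,0,0],[0,0,0],[0,0,0]]' --delta_pos '[[0.77,0,0.42],[0.73,0,0.48],[0.68,0,0.54],[0.63,0,0.6],[0.58,0,0.65],[0.52,0,0.7],[0.46,0,0.75],[0.39,0,0.78],[0.32,0,0.81],[0.25,0,0.84],[0.17,0,0.86],[0.1,0,0.87],[0,0,0],[0,0,0]]' --gripper '[0,0,0,0,0,0,0,0,0,0,0,0,0,0]'

```text
time_s: 6.4
tool_pos: [0.4877, -0.0035, 0.0967]
tool_rot: [180.0, -0.1, 146.1]
force: [-6.2, -0.2, 17.7]
grip_width: 0.0007
grasp_force: 8.9
```

drive_tool --angular '[[0,0,0],[0,0,0],[0,0,0],[0,0,0],[0,0,0],[0,0,0]]' --delta_pos '[[0,0,-1],[0,0,-3],[0,0,-4],[0,0,-4],[0,0,0],[0,0,0]]' --gripper '[0,0,0,0,0,0]'

```text
time_s: 7.0
tool_pos: [0.4877, -0.0032, 0.2154]
tool_rot: [179.9, 0.0, 146.1]
force: [0.1, 0.2, -1.1]
grip_width: 0.0009
grasp_force: 0.0
```

```bash
python3 - <<'E'
from h import *
s=telemetry.get_obs(); print(s["tool_pos"],s["force"],s["time_s"])
p=eyes.read_camera("scene"); f=fixp(p); im=cv2.resize(p["pixels"][80:300,200:500,::-1],None,fx=2,fy=2)
for g in pts([.5129,-.022,-.5914,0])[1:]:
    cv2.polylines(im,[cv2.convexHull(((proj(f,g)-[200,80])*2).astype(np.float32)).astype(np.int32)],True,(0,0,255),1)
cv2.imwrite("pics/s3.png",im)
E
```

```text
[ 0.48773598 -0.00324558  0.21539818] [ 0.10843287  0.15687352 -1.07477794] 7.0
```

View pics/s3.png

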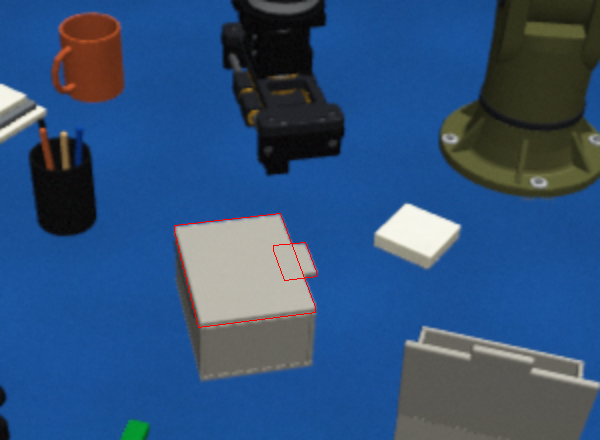

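The lid matches the shut outline, spanning (175,225) to (315,310) in the crop. The other box's lid is still open, and the gripper is clear of everything.

```bash
python3 -c "
from cell import env; print(env.sign_off())"
```

```text
the job is handed in; nothing more can be done
None
```

The stapler box's lid was lowered slowly until fully shut, the tape box was left standing open, and the job is handed in; the sign-off gave no verdict.

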